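# Flip the kickstand down and hold the frame upright

## Task

The bicycle frame stub on the plywood board leans over to its left in its cradle with its kickstand folded up. Flip the kickstand down past its over-centre spring until it snaps onto its lower stop, then take the frame by its top tube, bring it upright and finish while still holding it there with the gripper (it falls over if let go), so that the gap under the stand can be gauged. Do not shove the other things on the board about.

Things in the scene. Friction and masses are not known exactly. Their poses are not given: they have to be found in the camera images.
- cradle: dark steel foot plate 130 x 80 x 10 mm fixed on the plywood board (board top at z = 0.1225), with two low ears carrying the roll pin of the frame. Origin: centre of the plate's underside. Its x axis points level along the frame, away from the kickstand's free end; y to the frame's left; z up. The roll pin lies along x, 32 mm above the origin
- frame (a joint): lean of the frame about the roll pin in rad: 0 = upright, positive = leaning to the cradle's +y (left). Stops at -0.12 and 0.34. A heavy battery on its left side makes it fall to 0.34 whenever it is let go, even from upright
- top_tube (a point): centre of the level round grey tube on top of the frame, 28 mm diameter, 120 mm long over its end caps, along its x axis (the cradle's x direction). It lies 153 mm from the roll pin and 52 mm along +x of the cradle's centre. It is carried by the upright seat tube (28 mm diameter, 40 mm toward -x from the tube's centre); the half toward +x overhangs freely. z axis: up when the frame is upright
- tube_grip (a point): point on the top tube's axis to grip, 18 mm toward +x of the tube's centre; nothing stands beside or below it, so fingers can straddle the tube from above. 153 mm from the roll pin
- kickstand (a joint): angle of the kickstand in rad about a level axis across the frame: 0 = folded up (leg points to the cradle's -x, 0.15 rad above level), 1.75 = down on its stop (leg about straight down from the pivot). An over-centre spring pushes it back to 0 below 0.8 and snaps it on to 1.75 above; it takes up to about 6 N at the foot
- kickstand_pivot (a point): pivot of the kickstand on the frame's right side, 54 mm to the right of the frame's middle plane, 80 mm from the roll pin
- kickstand_foot (a point): centre of the rubber foot at the free end of the kickstand, 95 mm from the pivot. The foot is a pad 34 x 28 x 9 mm (34 along the leg, 28 across, 9 thick) on a steel leg 12 mm thick. Folded up it is open from above and can be pressed down along its arc round the pivot
- bearing: ball bearing 52 mm diameter, 12 mm high, lying loose to the right of the cradle; a bystander. Origin: underside centre
- vee_block: steel V-block 40 x 40 x 30 mm, loose in front of the cradle (toward the robot); a bystander. Origin: underside centre
- ring: plain ring gauge 68 mm diameter, 16 mm high, loose behind the cradle; a bystander. Origin: underside centre
- chuck: drill chuck 36 mm diameter, 54 mm high, standing loose behind the cradle; a bystander. Origin: underside centre
- plug: plug gauge 24 mm diameter, 60 mm high, standing loose behind the cradle; a bystander. Origin: underside centre
- micrometer: micrometer 62 x 93 x 13 mm lying loose behind the cradle; a bystander. Origin: underside centre

How it is judged:
By the outcome, as a careful person would: the job done as asked, in the order asked, and still so for the second after the job is handed in, while the arm keeps its last pose, push and grip.
It also fails if it takes over 48 s, if anything falls off the work surface, if the arm or the gripper's body presses on something with over 40 N, if the wrist force passes 120 N, or if a joint passes its speed limit or range.

## Robot

A 6-joint arm with a two-finger parallel gripper is mounted at the origin on a cart in front of the work surface, level with it; the furniture and walls round the work are solid. World frame = base frame: x ahead of the robot, y to its left, z up, the work surface at z = 0. Lengths are in mm, angles in rad, forces in N, time in s.
With the tool pointing down it reaches from about 350 to 875 mm from the base axis. Payload 4.2 kg.
Tool frame: the origin (TCP) lies between the finger pads; the fingertips stand 25 mm ahead of it and the grasp point (between the pads) lies 6 mm ahead of it; z points along the fingers, y is the line along which they close (so a half turn about z gives the same grasp; the last joint's range is limited). The gripper opens to 85 mm and grips with 20 to 120 N. Pads are 22 mm wide; open, the fingers measure 114 mm over their backs; the gripper's body (76 mm by 85 mm) begins 54 mm behind the grasp point. The pads swing forward as they close: fully open they stand 13 mm farther back than shut.
Start: joints at [1.383, 0.385, 0.008, 0, -1.194, -0.259], TCP at [270.018, 563.64, 256.312] pointing down, gripper open.
Joint ranges: [-3.14, 3.14], [-1.21, 2.06], [-1.07, 1.41], [-3.16, 2.05], [-2.99, -0.16], [-3.1, 3.1]. Speed limits (rad/s): [2.79, 2.79, 3.14, 3.14, 3.14, 3.14].

## Interface

Orientations are given as a unit quaternion [x, y, z, w].
In Python, from bench import read_state, get_image, job_done gives the robot as it stands.
- The arm moves only by the tool play_rows, never from a script. Its argument "series" is a list of rows, each a list of 6 numbers: the shift along the world's x, y, z in mm, then the turn, a rotation vector about the world's x, y, z in units of 6 degrees (1.0 is 6 degrees). A call has 1 to 20 rows; each row shifts and turns the commanded pose from where the row before left it; what a row does not reach is not made up. A row lasts 1/12 s, in which the tool goes at most 41.7 mm and 7.16 degrees, less where a joint would pass 70% of its speed; a pose out of reach is approached as far as the arm can. A call is refused whole if a number of a shift passes 41.7 or a number of a turn 1, either way. A call with a gripper value outside its range is refused whole. "gripper" is the opening, from 0 (shut) to 1 (fully open), set as the call begins (left out, the last holds). The fingers move at their own pace and stop on an object; the grip force is fixed at half the most. Time passes only in rows, so rows that do not move let the fingers close. It gives the time, the measured TCP pose, the force, the opening and the grip force at its end, in the units of the state.
- read_state(): the state, without advancing time (a new reading comes with each control period).
- get_image(name): name is "side" or "top" or "wrist"; returns a dict with "image" (400x640x3 uint8, red, green, blue), "fx", "fy", "cx", "cy" (pixels), "eye" and "rotation" of the camera in the world. Camera axes: x right, y down, z forward; pixel columns grow to the right and rows downward; lengths in mm; the calibration is good to about 2 mm. A picture is of the moment at which its call begins. There is no depth.
- job_done(): hands the job in; it is judged then, once.
The state is a dict: "clock": time; "joints": joint angles; "joint_vel": joint speeds; "joint_efforts": joint torques, N m; "position": TCP position; "ee_rot": TCP orientation; "contact_force": force on the tool from outside, world axes, zero at the start; "wrist_torque": the same for the moment, N m; "gripper_width": finger opening in mm; "grasp_force": force on a finger pad.
Only numpy, scipy, OpenCV 4.12 (cv2) and the standard library are available. Lean on these libraries where they do the work, as an engineer would, in place of code of your own. Each camera call takes 0.05 s, during which the arm holds its last target. There are 200 camera calls.

## Working session

There is one attempt and no reset: what is moved stays moved. The work goes in short steps, Python scripts to look and compute and a tool call to move; the robot and the scene stay as the last step left them, time stands still between calls to the robot, and variables do not carry over. Pictures are saved under pics/ and viewed, at most 10 in all, crops included, and the job is handed in when it is done.

Besides the shell and the picture viewer there is one more tool, called after "Emit:" as name(argument=value, ...), one argument or row to a line, values as JSON. play_rows: Moves the arm, as the interface text tells. Its arguments: {"type":"object","properties":{"series":{"type":"array","items":{"type":"array","items":{"type":"number"}}},"gripper":{"type":"number"}},"required":["series"]}

```bash
mkdir -p pics; python3 - <<'E'
from bench import *
import cv2,json,numpy as np
print(read_state())
for n in("side","top"):
    d=get_image(n); cv2.imwrite(f"pics/{n}0.png",d["image"][:,:,::-1])
    print(n,{k:np.round(v,4).tolist() for k,v in d.items() if k!="image"})
E
```

```text
{'clock': 0.0, 'joints': array([ 1.38257532e+00,  3.85566454e-01,  6.61993226e-03, -5.11755689e-04,
       -1.19399145e+00, -2.58602268e-01]), 'joint_vel': array([-0.00169272,  0.00041268,  0.00048933,  0.00029476,  0.00035918,
        0.00237933]), 'joint_efforts': array([ 3.55506718e-04, -3.92287624e+01,  1.88399470e+01,  4.18612137e+00,
       -4.69117003e-03, -2.62673638e-06]), 'position': array([269.81156224, 563.17247037, 255.21134626]), 'ee_rot': array([ 9.75125743e-01, -2.21649681e-01, -2.00003406e-04,  1.07852688e-03]), 'contact_force': array([-0.09337118, -0.92810519, -0.24322751]), 'wrist_torque': array([-0.0239444 , -0.04653146, -0.00586656]), 'grasp_force': 0.0, 'gripper_width': 85.34696135513737}
side {'fx': 474.3663, 'fy': 474.3663, 'cx': 322.4923, 'cy': 203.4697, 'eye': [889.8039, -560.8201, 956.714], 'rotation': [0.9066, 0.3051, -0.0926, -0.2765]}
top {'fx': 501.5199, 'fy': 501.5199, 'cx': 314.5501, 'cy': 191.1884, 'eye': [484.974, -191.296, 1245.3345], 'rotation': [-0.6972, 0.7142, -0.0464, 0.0408]}
```

View pics/side0.png

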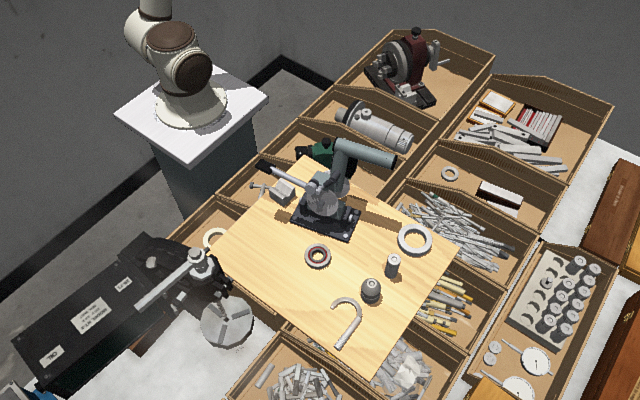

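View pics/top0.png

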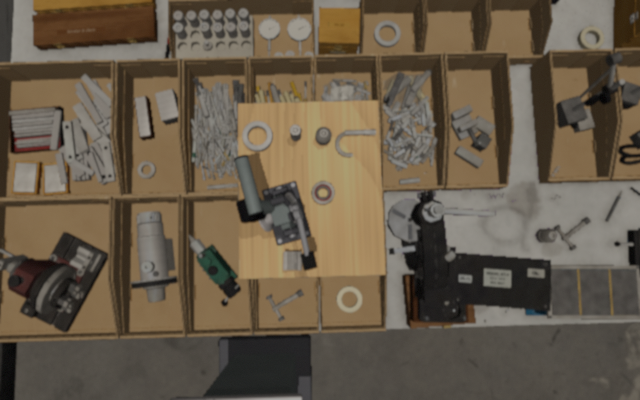

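The side view shows the frame at about (335,190) with the tube going right to (395,160), and the kickstand foot at (265,167). In the top view the tube runs from (240,155) to (255,215) and the foot is at (309,258).

```bash
python3 - <<'E'
import cv2,numpy as np
a=cv2.imread("pics/side0.png")[120:260,240:440]; b=cv2.imread("pics/top0.png")[140:280,220:350]
cv2.imwrite("pics/c1.png",cv2.resize(a,None,fx=4,fy=4,interpolation=2)); cv2.imwrite("pics/c2.png",cv2.resize(b,None,fx=4,fy=4,interpolation=2))
E
```

```text
(no output)
```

View pics/c1.png

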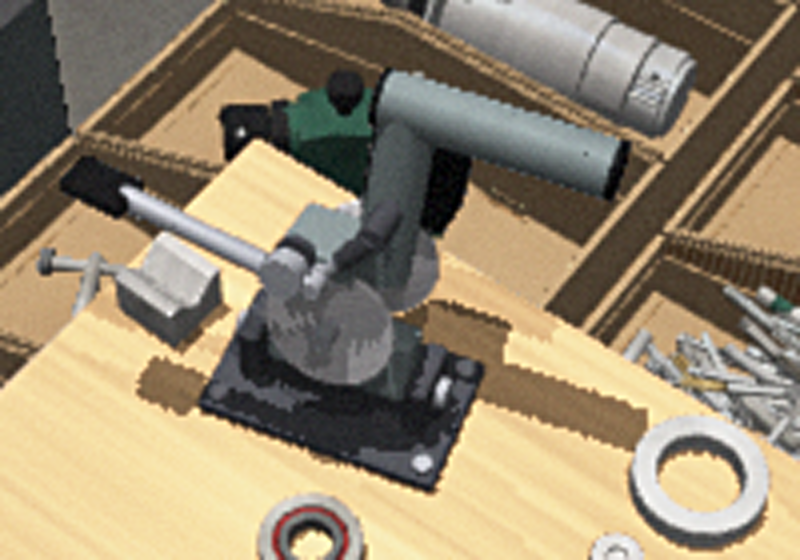

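View pics/c2.png

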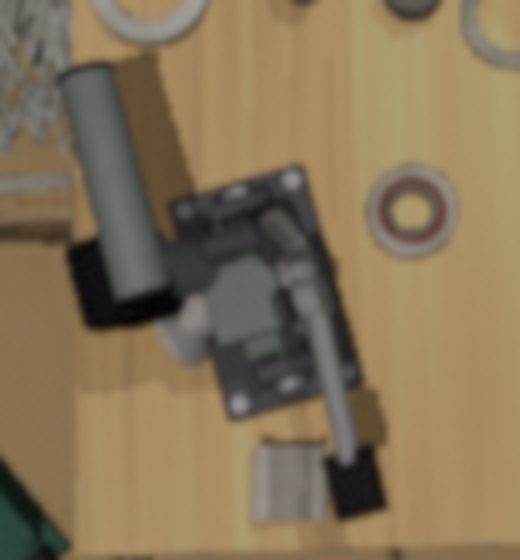

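Crops: side tube end caps are at (383,98) and (618,170) and the foot pad at (100,187). In the top crop the tube ends are at (140,293) and (87,72), the pad at (357,482), and the plate corners at (172,203), (300,167), (358,380), (230,418). The V-block lies right beside the foot on its left.

```bash
cat > h.py <<'E'
import numpy as np
from scipy.spatial.transform import Rotation as R
C={"side":(474.3663,322.4923,203.4697,[889.8039,-560.8201,956.714],[0.9066,0.3051,-0.0926,-0.2765]),
"top":(501.5199,314.5501,191.1884,[484.974,-191.296,1245.3345],[-0.6972,0.7142,-0.0464,0.0408])}
def ray(n,p):
    f,cx,cy,e,q=C[n]; d=R.from_quat(q).apply([(p[0]-cx)/f,(p[1]-cy)/f,1]); return np.array(e),d/np.linalg.norm(d)
def plane(n,p,z):
    e,d=ray(n,p); return e+d*(z-e[2])/d[2]
def tri(a,b):
    (e,d),(g,h)=ray("side",a),ray("top",b)
    s=np.linalg.lstsq(np.c_[d,-h],g-e,rcond=None)[0]; p,q=e+d*s[0],g+h*s[1]; return (p+q)/2,np.linalg.norm(p-q)
def proj(n,P):
    f,cx,cy,e,q=C[n]; v=R.from_quat(q).inv().apply(np.array(P)-e); return f*v[:2]/v[2]+[cx,cy]
S=lambda x,y:(x/4+240,y/4+120)
T=lambda x,y:(x/4+220,y/4+140)
E
python3 - <<'E'
from h import *
np.set_printoptions(precision=1,suppress=True)
c=np.array([plane("top",T(*p),132.5) for p in[(172,203),(300,167),(358,380),(230,418)]]); print(c,c.mean(0),[np.linalg.norm(c[i]-c[i-1]) for i in range(4)])
print("side corners",[plane("side",S(*p),132.5) for p in[(203,400),(435,483),(483,363)]])
x=c[0]+c[1]-c[2]-c[3]; x[2]=0; x/=np.linalg.norm(x); y=np.cross([0,0,1],x); o=c.mean(0); o[2]=122.5; print("x",x,np.degrees(np.arctan2(x[1],x[0])))
B=lambda P:np.array([(P-o)@x,(P-o)@y,P[2]-122.5])
for n,a,b in[("tube-",S(383,98),T(140,293)),("tube+",S(618,170),T(87,72)),("foot",S(100,187),T(357,482))]:
    P,e=tri(a,b); print(n,P,e,B(P))
# model
def M(u,yy,zz,roll): # frame coords about roll pin
    cs,sn=np.cos(roll),np.sin(roll); return o+x*u+y*(yy*cs+zz*sn)+np.array([0,0,32-yy*sn+zz*cs])
for r in(.34,0.):
  print(r,"grip",M(70,0,153,r),"ctr",M(52,0,153,r),"t+",M(112,0,153,r),"t-",M(-8,0,153,r))
for z0 in(50,60,):
  pass
E
```

```text
[[ 626.6  -86.7  132.5]
 [ 645.2 -158.5  132.5]
 [ 525.5 -188.3  132.5]
 [ 506.4 -117.2  132.5]] [ 575.9 -137.7  132.5] [np.float64(124.06147543974997), np.float64(74.24973303076814), np.float64(123.33009998479145), np.float64(73.58993199036634)]
side corners [array([ 528.4, -190.8,  132.5]), array([ 651.1, -158.6,  132.5]), array([629.6, -85.6, 132.5])]
x [1.  0.2 0. ] 14.096927633737252
tube- [562.6 -86.9 295. ] 1.8046131257034914 [ -0.6  52.5 172.5]
tube+ [670.7 -61.5 298. ] 2.3797408208774913 [110.5  50.8 175.5]
foot [ 471.6 -186.7  260. ] 0.6282008732429718 [-113.1  -22.2  137.5]
0.34 grip [631.4 -71.1 298.7] ctr [613.9 -75.5 298.7] t+ [672.1 -60.9 298.7] t- [555.7 -90.1 298.7]
0.0 grip [ 643.8 -120.6  307.5] ctr [ 626.4 -125.   307.5] t+ [ 684.6 -110.4  307.5] t- [ 568.2 -139.6  307.5]
```

```bash
cat >> h.py <<'E'
np.set_printoptions(precision=1,suppress=True)
o=np.array([576.5,-137.7,122.5]); ps=np.radians(14.3); x=np.array([np.cos(ps),np.sin(ps),0]); y=np.array([-x[1],x[0],0])
def M(u,yy,zz,roll):
    c,s=np.cos(roll),np.sin(roll); return o+x*u+y*(yy*c+zz*s)+np.array([0,0,32-yy*s+zz*c])
E
python3 - <<'E'
from h import *
from bench import read_state
st=read_state(); q=R.from_quat(st["ee_rot"]).as_matrix(); print("tool y deg",np.degrees(np.arctan2(q[1,1],q[0,1])),"want",104.3)
print("vee",plane("top",T(290,483),152.5),"foot model",M(-113,-54,94,.34))
L=25
prev=None
for th in [-.3,-.1,0,.15,.3,.45,.6,.75,.9,1.05,1.2]:
    a=th-.15; u=-19-93*np.cos(a)-5*np.sin(a)-11; zz=80-93*np.sin(a)+5*np.cos(a)
    P=M(u,-54,zz+L,.34); print(th,P,"d",None if prev is None else P-prev); prev=P
for r in np.linspace(.34,0,9):
    P=M(70,0,153+6,r); print("grip TCP",r,P,P-prev); prev=P
E
```

```text
tool y deg -115.6070602326611 want 104.3
vee [ 470.3 -150.4  152.5] foot model [ 471.8 -184.6  261.1]
-0.3 [ 468.6 -166.1  313.9] d None
-0.1 [ 462.9 -173.5  297.8] d [ -5.7  -7.3 -16.1]
0 [ 461.4 -176.9  289.3] d [-1.5 -3.5 -8.5]
0.15 [ 460.8 -181.9  276.2] d [ -0.6  -4.9 -13. ]
0.3 [ 462.3 -186.3  263.1] d [  1.4  -4.4 -13.2]
0.45 [ 465.7 -190.2  250.1] d [  3.4  -3.9 -13. ]
0.6 [ 471.1 -193.3  237.6] d [  5.4  -3.2 -12.5]
0.75 [ 478.2 -195.8  225.9] d [  7.2  -2.5 -11.7]
0.9 [ 487.  -197.5  215.2] d [  8.8  -1.7 -10.7]
1.05 [ 497.3 -198.3  205.7] d [10.3 -0.8 -9.4]
1.2 [ 508.8 -198.3  197.8] d [11.5  0.  -8. ]
grip TCP 0.34 [631.2 -69.  304.4] [122.5 129.2 106.6]
grip TCP 0.29750000000000004 [632.8 -75.2 306.5] [ 1.6 -6.2  2.1]
grip TCP 0.255 [634.4 -81.5 308.4] [ 1.6 -6.3  1.8]
grip TCP 0.21250000000000002 [636.  -87.9 309.9] [ 1.6 -6.4  1.6]
grip TCP 0.17 [637.7 -94.3 311.2] [ 1.6 -6.4  1.3]
grip TCP 0.1275 [ 639.3 -100.8  312.2] [ 1.7 -6.5  1. ]
grip TCP 0.08500000000000002 [ 641.  -107.3  312.9] [ 1.7 -6.5  0.7]
grip TCP 0.04249999999999998 [ 642.7 -113.9  313.4] [ 1.7 -6.5  0.4]
grip TCP 0.0 [ 644.3 -120.4  313.5] [ 1.7 -6.5  0.1]
```

Emit:
play_rows(
  gripper=0,
  series=[
    [0, 0, 36, 0, 0, 0.95],
    [0, 0, 36, 0, 0, 0.95],
    [0, 0, 36, 0, 0, 0.95],
    [0, 0, 36, 0, 0, 0.95],
    [10, -37, 0, 0, 0, 0.95],
    [10, -37, 0, 0, 0, 0.95],
    [10, -37, 0, 0, 0, 0.95],
    [10, -37, 0, 0, 0, 0],
    [10, -37, 0, 0, 0, 0],
    [10, -37, 0, 0, 0, 0],
    [10, -37, 0, 0, 0, 0],
    [10, -37, 0, 0, 0, 0],
    [10, -37, 0, 0, 0, 0],
    [10, -37, 0, 0, 0, 0],
    [10, -37, 0, 0, 0, 0],
    [10, -37, 0, 0, 0, 0],
    [10, -37, 0, 0, 0, 0],
    [10, -37, 0, 0, 0, 0],
    [10, -37, 0, 0, 0, 0],
    [10, -37, 0, 0, 0, 0],
  ],
)

```text
clock: 1.77
position: [429.7, -30.3, 400.2]
ee_rot: [0.992, 0.125, 0.0, -0.0]
contact_force: [0.9, 0.1, 0.1]
gripper_width: 0.0
grasp_force: 0.0
```

Emit:
play_rows(
  series=[
    [9, -34, 0, -0.79, -0.2, 0],
    [9, -34, 0, -0.79, -0.2, 0],
    [9, -34, 0, -0.79, -0.2, 0],
    [9, -34, 0, -0.79, -0.2, 0],
    [0, 0, -33, 0, 0, 0],
    [0, 0, -33, 0, 0, 0],
    [0, 0, 0, 0, 0, 0],
    [0, 0, 0, 0, 0, 0],
  ],
)

```text
clock: 2.43
position: [465.3, -164.7, 333.5]
ee_rot: [0.978, 0.123, 0.019, 0.169]
contact_force: [0.6, -0.6, 0.6]
gripper_width: 0.1
grasp_force: 0.0
```

```bash
python3 - <<'E'
from bench import *
import cv2,numpy as np
a=get_image("side")["image"][100:260,230:440,::-1]; w=get_image("wrist")["image"][:,:,::-1]
a=cv2.resize(a,(525,400),interpolation=2); w=cv2.resize(w,(0,0),fx=.43,fy=1)if 0 else cv2.resize(w[:, 150:490],(275,323))
w=cv2.copyMakeBorder(w,0,400-323,0,0,0)
cv2.imwrite("pics/d1.png",np.hstack([a,w]))
s=read_state();print(s["position"],s["ee_rot"],s["contact_force"])
E
```

```text
[ 467.32086011 -164.21967239  336.68752346] [0.97765802 0.12281403 0.02272729 0.16907091] [ 0.81409375 -0.206444    1.5953659 ]
```

View pics/d1.png

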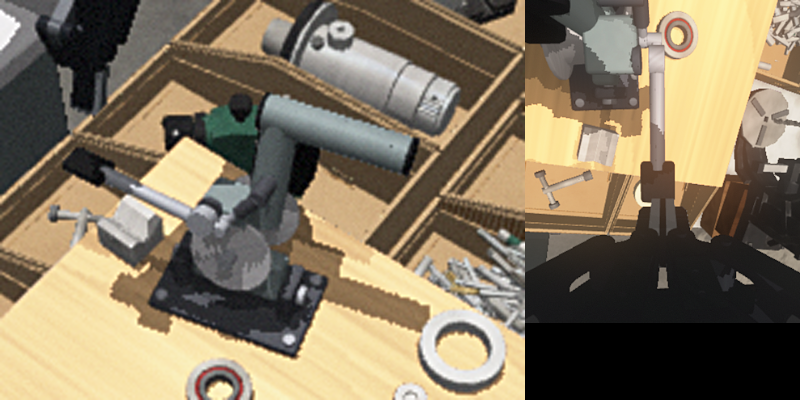

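The fingers are shut and lined up over the foot pad: in the wrist view the pad is at (658,180), just ahead of the fingertips. Nothing else is touched, so I press now.

Emit:
play_rows(
  series=[
    [-1.5, -4.5, -18, 0, 0, 0],
    [-1.5, -4.5, -18, 0, 0, 0],
    [-1.5, -3.5, -8.5, 0, 0, 0],
    [-0.3, -2.5, -6.5, 0, 0, 0],
    [-0.3, -2.5, -6.5, 0, 0, 0],
    [0.7, -2.2, -6.6, 0, 0, 0],
    [0.7, -2.2, -6.6, 0, 0, 0],
    [1.7, -2, -6.5, 0, 0, 0],
    [1.7, -2, -6.5, 0, 0, 0],
  ],
)

```text
clock: 3.28
position: [466.5, -190.5, 250.7]
ee_rot: [0.978, 0.123, 0.022, 0.169]
contact_force: [0.3, 0.6, 3.0]
gripper_width: -0.1
grasp_force: 1.4
```

```bash
python3 - <<'E'
from bench import *
import cv2,numpy as np
a=get_image("side")["image"][100:260,230:440,::-1]
cv2.imwrite("pics/d2.png",cv2.resize(a,(525,400),interpolation=2))
s=read_state();print(s["position"],s["contact_force"],s["wrist_torque"])
E
```

```text
[ 466.24765087 -190.63864907  249.28610356] [0.59494438 0.18263107 1.64314438] [ 0.4922911  -0.16019245  0.14593774]
```

View pics/d2.png

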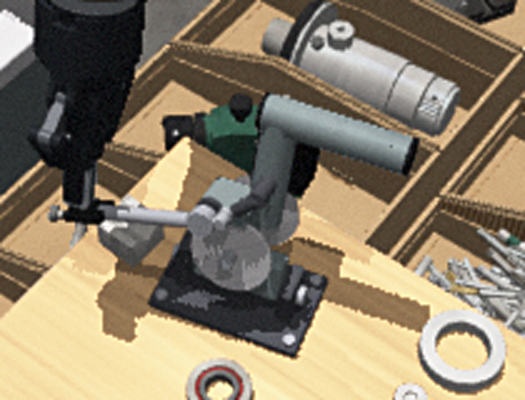

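The leg follows the finger, with the foot now at (85,212), and the frame hasn't moved. I carry on along the arc.

Emit:
play_rows(
  series=[
    [2.7, -1.6, -6.3, 0, 0, 0],
    [2.7, -1.6, -6.3, 0, 0, 0],
    [3.6, -1.2, -5.8, 0, 0, 0],
    [3.6, -1.2, -5.8, 0, 0, 0],
    [4.4, -0.9, -5.3, 0, 0, 0],
    [4.4, -0.9, -5.3, 0, 0, 0],
    [5.1, -0.4, -4.7, 0, 0, 0],
    [5.1, -0.4, -4.7, 0, 0, 0],
    [0, 0, 0, 0, 0, 0],
    [0, 0, 0, 0, 0, 0],
  ],
)

```text
clock: 4.17
position: [497.5, -198.4, 205.9]
ee_rot: [0.978, 0.123, 0.02, 0.169]
contact_force: [0.4, -0.2, 0.1]
gripper_width: -0.0
grasp_force: 0.0
```

```bash
python3 - <<'E'
from bench import *
import cv2,numpy as np
a=get_image("side")["image"][100:260,230:440,::-1]
cv2.imwrite("pics/d3.png",cv2.resize(a,(525,400),interpolation=2))
s=read_state();print(s["position"],s["contact_force"],s["wrist_torque"])
E
```

```text
[ 497.42214984 -198.43245268  206.29321916] [0.20493398 0.19119596 0.15914748] [ 0.6078096   0.1140341  -0.01085615]
```

View pics/d3.png

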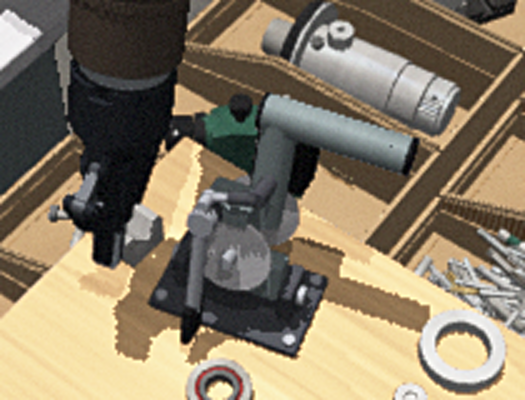

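It has snapped down: the leg now hangs straight with its foot at (190,325). I rise and move over to the tube.

Emit:
play_rows(
  gripper=0.7,
  series=[
    [-2, 0, 34, 0, 0, 0],
    [0, 0, 40, 0, 0, 0],
    [0, 0, 40, 0, 0, 0],
    [0, 0, 40, 0, 0, 0],
    [0, 0, 40, 0, 0, 0],
    [1, 0, 40, 0, 0, 0],
    [21, 27.5, -5, 0, 0, 0],
    [21, 27.5, -5, 0, 0, 0],
    [21, 27.5, -5, 0, 0, 0],
    [21, 27.5, -5, 0, 0, 0],
    [21, 27.5, -5, 0, 0, 0],
    [20.5, 27.5, -7, 0, 0, 0],
    [1.5, -6, -17, 0, 0, 0],
    [1.5, -6, -17, 0, 0, 0],
    [0, 0, 0, 0, 0, 0],
    [0, 0, 0, 0, 0, 0],
  ],
)

```text
clock: 5.55
position: [624.5, -45.6, 374.2]
ee_rot: [0.978, 0.123, 0.02, 0.169]
contact_force: [-0.1, 0.7, 0.8]
gripper_width: 59.6
grasp_force: 0.0
```

```bash
python3 - <<'E'
from bench import *
import cv2,numpy as np
a=get_image("side")["image"][60:260,230:440,::-1]; w=get_image("wrist")["image"][:,:,::-1]
w=cv2.resize(w[:,100:540],(385,350)); a=cv2.resize(a,(400,350),interpolation=2)
cv2.imwrite("pics/d4.png",np.hstack([a,w]))
s=read_state();print(s["position"],s["gripper_width"],s["ee_rot"])
E
```

```text
[624.97184959 -45.59634834 376.24304176] 60.00251778507563 [0.97778657 0.12243161 0.02219954 0.16867455]
```

View pics/d4.png

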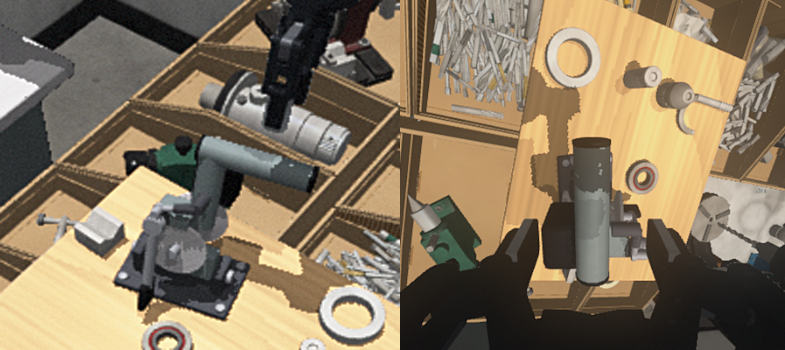

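The tube (wrist view, centre x≈591) lies midway between the fingers (525 and 660), and its axis is parallel to them. I descend and close.

Emit:
play_rows(
  series=[
    [1.3, -4.7, -14.2, 0, 0, 0],
    [1.3, -4.7, -14.2, 0, 0, 0],
    [1.3, -4.7, -14.2, 0, 0, 0],
    [1.3, -4.7, -14.2, 0, 0, 0],
    [1.3, -4.7, -14, 0, 0, 0],
    [0, 0, 0, 0, 0, 0],
    [0, 0, 0, 0, 0, 0],
  ],
)

```text
clock: 6.23
position: [631.4, -69.3, 304.8]
ee_rot: [0.978, 0.122, 0.021, 0.169]
contact_force: [0.7, 0.2, -0.1]
gripper_width: 59.7
grasp_force: 0.0
```

Emit:
play_rows(
  gripper=0,
  series=[
    [0, 0, 0, 0, 0, 0],
    [0, 0, 0, 0, 0, 0],
    [0, 0, 0, 0, 0, 0],
    [0, 0, 0, 0, 0, 0],
    [0, 0, 0, 0, 0, 0],
    [0, 0, 0, 0, 0, 0],
    [0, 0, 0, 0, 0, 0],
    [0, 0, 0, 0, 0, 0],
    [0, 0, 0, 0, 0, 0],
    [0, 0, 0, 0, 0, 0],
  ],
)

```text
clock: 7.07
position: [631.9, -68.9, 305.7]
ee_rot: [0.978, 0.123, 0.022, 0.169]
contact_force: [-1.4, 0.3, 5.7]
gripper_width: 26.3
grasp_force: 59.0
```

Gripped: opening 26 mm, 59 N. Now I take the frame upright along its arc, turning the tool with it.

Emit:
play_rows(
  series=[
    [0.8, -3.1, 1.1, 0.197, 0.05, 0],
    [0.8, -3.1, 1.0, 0.197, 0.05, 0],
    [0.8, -3.15, 0.9, 0.197, 0.05, 0],
    [0.8, -3.15, 0.9, 0.197, 0.05, 0],
    [0.8, -3.2, 0.8, 0.197, 0.05, 0],
    [0.8, -3.2, 0.8, 0.197, 0.05, 0],
    [0.8, -3.2, 0.7, 0.197, 0.05, 0],
    [0.8, -3.2, 0.6, 0.197, 0.05, 0],
    [0.8, -3.25, 0.5, 0.197, 0.05, 0],
    [0.8, -3.25, 0.5, 0.197, 0.05, 0],
    [0.85, -3.25, 0.4, 0.197, 0.05, 0],
    [0.85, -3.25, 0.3, 0.197, 0.05, 0],
    [0.85, -3.25, 0.2, 0.197, 0.05, 0],
    [0.85, -3.3, 0.2, 0.197, 0.05, 0],
    [0.85, -3.3, 0.1, 0.197, 0.05, 0],
    [0.85, -3.3, 0, 0.197, 0.05, 0],
    [0, 0, 0, 0, 0, 0],
    [0, 0, 0, 0, 0, 0],
    [0, 0, 0, 0, 0, 0],
    [0, 0, 0, 0, 0, 0],
  ],
)

```text
clock: 8.73
position: [645.3, -120.5, 314.9]
ee_rot: [0.992, 0.125, 0.002, 0.001]
contact_force: [0.1, 1.7, 6.1]
gripper_width: 26.3
grasp_force: 59.2
```

```bash
python3 - <<'E'
from bench import *
from h import *
import cv2
for n in("side","top"):
    cv2.imwrite(f"pics/{n}5.png",get_image(n)["image"][:,:,::-1])
a=cv2.imread("pics/side5.png")[110:250,260:430]; b=cv2.imread("pics/top5.png")[140:280,220:350]
cv2.imwrite("pics/e5.png",np.hstack([cv2.resize(a,(425,350),interpolation=2),cv2.resize(b,(325,350),interpolation=2)]))
for k in range(4): s=read_state()
rot=R.from_quat(s["ee_rot"]).as_matrix(); print(s["position"],s["contact_force"],s["wrist_torque"],s["gripper_width"],s["grasp_force"],"toolz*1000",rot[:,2]*1000, "tcp in cradle",(s["position"]-o)@x,(s["position"]-o)@y,s["position"][2]-154.5)
E
```

```text
[ 645.3 -120.5  314.9] [-0.2  1.1  5.7] [-0.1  0.   0.1] 26.53831204554523 59.169487953186035 toolz*1000 [    4.4    -1.7 -1000. ] tcp in cradle 70.9134723720115 -0.32312291271964766 160.37467810340496
```

View pics/e5.png

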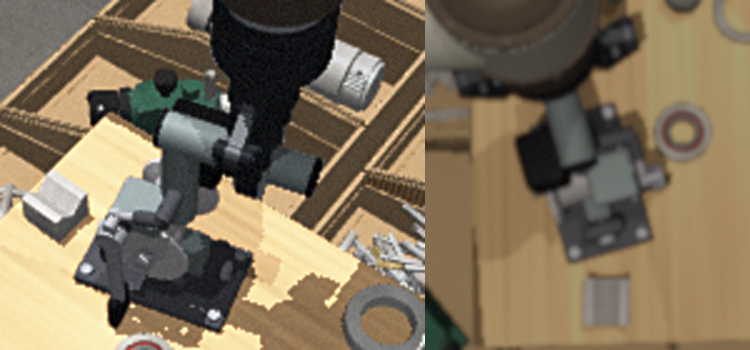

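The frame stands upright in the gripper, with the stand still down (foot at (117,310) in the left half). In the top view the tube's lower end is at about (577,160). I check that against the geometry.

```bash
python3 - <<'E'
from h import *
t=(577-425)/2.5+220,160/2.5+140; s=312/2.5+260,176/2.5+110
for r in(-.06,0,.06): print(r,"top t-",proj("top",M(-8,0,153,r)),t,"side t+",proj("side",M(112,0,153,r)),s)
p=plane("top",t,307.5); q=plane("side",s,307.5); print((p-o)@y,(q-o)@y)
E
```

```text
-0.06 top t- [287.5 207.8] (280.8, 204.0) side t+ [384.6 184.9] (384.8, 180.4)
0 top t- [282.7 209.1] (280.8, 204.0) side t+ [386.3 180.8] (384.8, 180.4)
0.06 top t- [278.  210.4] (280.8, 204.0) side t+ [388. 177.] (384.8, 180.4)
0.9483790671352709 -0.1546618268694729
```

```bash
python3 -c "
from bench import *
print(job_done())"
```

```text
the job is handed in; nothing more can be done
None
```

The kickstand is down on its stop and the frame is upright to within about 1 mm at the tube, still held at the tube grip with 59 N. I handed the job in at about 9 s on the robot's clock, with no sign in the pictures or forces of any of the other things being touched.

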